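# Scan the job card, then hold the spring tester at its mark

### The job

Log and set up a spring test: lift the barcode scanner from its tray, hold it steady, nose straight down, about 8 cm above the middle of the barcode on the blue job card for about two seconds, then stand it back upright in its tray and let go of it. Then pull the spring tester's yellow handle out, against its spring, until the red pointer stands in the green mark, and finish while still holding it there: do not let go, because the slide springs back. Keep the scanner upright throughout and leave the bin, the wrench and the phone where they are.

Things in the scene. Friction and masses are not known exactly. Their poses are not given: they have to be found in the camera images.
- scanner: Loose handheld barcode scanner, 0.22 kg, nose down in its tray. Grey upright head 46 (x) x 42 (y) x 150 mm tall, orange patch on top; black pistol handle, 28 mm wide, sticks out level along +x, 85 to 115 mm above the nose, to 115 mm from the head's axis. Origin: centre of the red scan window in the nose (underside, looks down); z up the head. Centre of mass within 15 mm of the head's axis.
- scanner_grip (a point): Place to grip the scanner from above: on the head's axis, 130 mm above the window and 20 mm below the head's top; fingers go on the two flat sides 42 mm apart (across the scanner's y, so they clear the handle). Axes as scanner.
- dock: Fixed grey open-topped square tray in which the scanner stands, 86 x 86 mm outside, 28 mm high, walls and floor 5 mm thick, so 76 mm square inside: the scanner's nose fits in at any yaw. Origin: centre of the underside, on the table; z up. The scanner's nose rests 5 mm above this.
- label_card: Fixed blue job card block lying flat, 70 (its x) x 100 (its y) x 12 mm high, white paper on top with a barcode of black bars about 32 x 60 mm in the middle. Origin: centre of the underside, on the table; z up. The barcode faces up, 12 mm above the origin.
- tester: Fixed spring tester: aluminium plate 320 (x) x 170 (y) x 14 mm with a blue gauge housing (105 x 80 mm, top 70 mm above the table, x = +47 to +153 mm). The slide runs along the middle of the plate, out of the housing towards -x. White scale strip along the +y side. Origin: centre of the plate's underside, on the table; z up.
- slide (a joint): How far the slide is pulled out, in m: 0 = home (against the housing's spring), grows as the slide goes towards the tester's -x; stop at 0.080. The hidden spring pulls it home with 5 N at 0, growing 1 N per 10 mm (11 N at 0.06). It springs home when let go.
- slide_handle (a point): Middle of the grip of the slide's yellow upright round handle, 24 mm in diameter, from 48 to 105 mm above the table (this point: 80 mm), on a dark carriage 40 x 56 mm whose top is 36 mm above the table. Moves with the slide. At home its axis is 92 mm from the housing's face. Axes as tester.
- slide_pointer (a point): Tip of the thin red pointer that sticks out of the carriage along the tester's +y; moves with the slide; its x in the tester's frame is that of the handle. 22 mm above the table. Axes as tester.
- mark: Green mark, a flat band 10 mm wide (along the tester's x), 24 mm long, fixed on the tester's white scale strip, 25 to 65 mm of pull from home. Origin: middle of the band, 15 mm above the table; axes as tester. The slide is at the mark when pointer and this origin have the same x in the tester's frame; the pointer is in the band up to 5 mm either way.
- bin: Bystander: loose blue open parts bin, 150 x 130 x 85 mm high. Origin: centre of the underside. Leave alone.
- wrench: Bystander: loose steel wrench, 170 mm long, lying along its x; origin near the middle of its underside. Leave alone.
- phone: Bystander: loose black phone, 150 x 72 x 9 mm, lying flat. Origin: centre of the underside. Leave alone.

How it is judged:
By the outcome, as a careful person would: the job done as asked, in the order asked, and still so for the second after the job is handed in, while the arm keeps its last pose, push and grip.
It also fails if it takes over 54 s, if anything falls off the work surface, if the arm or the gripper's body presses on something with over 40 N, if the wrist force passes 120 N, or if a joint passes its speed limit or range.

### The arm

A 7-joint arm with a two-finger parallel gripper is mounted at the origin on the work surface. World frame = base frame: x ahead of the robot, y to its left, z up, the work surface at z = 0. Lengths are in m, angles in degrees, forces in N, time in s.
With the tool pointing down it reaches from about 0.425 to 0.875 m from the base axis. Payload 8.4 kg.
Tool frame: the origin (TCP) lies at the very end of the fingers, on their centre line; the grasp point (between the pads) lies 19 mm behind it (grip_depth is the distance from the TCP to the grasp point, in m); z points along the fingers, x is the direction in which the jaws open and shut, and the axes are right-handed (so a half turn about z gives the same grasp; the last joint's range is limited). The gripper opens to 87 mm and grips with 3 to 60 N. Pads are 19 mm wide; open, the fingers measure 117 mm over their backs; the gripper's body (75 mm by 190 mm) begins 51 mm behind the grasp point.
Start: joints at [68.801, 19.091, 2.286, 83.961, -0.768, 76.965, -3.352], TCP at [0.174, -0.626, 0.223] pointing down, gripper open.
Joint ranges: [-147.57, 147.57], [-21.85, 119.76], [-74.77, 79.35], [14.55, 137.4], [-85.83, 265.84], [4.83, 119.75], [-152.11, 152.11]. Speed limits (degrees/s): [127.2, 127.2, 159.86, 159.86, 180, 180, 180].

### API

Orientations are given as a 3x3 rotation matrix whose columns are the frame's x, y, z axes.
In Python, from cell import sense, read_camera, camera_params, job_done, look_for, grip_depth gives the robot as it stands.
- The arm moves only by the tool apply_moves, never from a script. Its argument "targets" is a list of rows, each a list of 7 numbers: the shift along the tool's x, y, z in m, then the turn, a rotation vector about the tool's x, y, z in rad, then the gripper's target within -1 to 1 (fully open at 1, half-way at 0, shut at -1). A call has exactly 8 rows; each row is the pose to reach, as a shift and turn from the pose measured when the call began, along the tool's axes at that moment; what a row does not reach only later rows make up. A row lasts 1/8 s, in which the tool goes at most 62.5 mm and 10.7 degrees, less where a joint would pass 70% of its speed; a pose out of reach is approached as far as the arm can. A call with a gripper value outside its range is refused whole. The fingers move at their own pace and stop on an object; "grip_force" is the grip in N (left out, the last holds). Time passes only in rows, so rows that repeat a pose let the fingers close, or fill a call up. It gives the time, the measured TCP pose, the force and the opening at its end, in the units of the state.
- sense(): the state, without advancing time (a new reading comes with each control period).
- read_camera(name): name is "scene" or "top" or "wrist"; returns (picture, depth): 420x560x3 uint8, blue, green, red; 420x560 float32, m along the optical axis (not along the pixel's ray), 0 where there is no reading.
- camera_params(name): a dict with "fov_y" (degrees; the focal length in pixels is half the picture's height over the tangent of half this angle, whatever the lens; pixels are square), "cx", "cy" (the principal point, pixels), "k1" (the pictures are not rectified: a ray, as slopes to the right and down, at radius r is drawn at 1 + k1 r^2 times it, then the intrinsics apply), "rvec" (rotation vector, rad) and "tvec" (3), from world to camera coordinates, as OpenCV has them; the wrist camera has in their place "tool_from_camera" (4x4, takes a point from camera to tool coordinates, whose origin is the TCP and whose axes are the tool frame's). Camera axes: x right, y down, z forward; pixel columns grow to the right and rows downward; lengths in m; the calibration is good to about 2 mm. A picture is of the moment at which its call begins: read the wrist's pose just before it. camera_params takes no time and is no camera call.
- job_done(): hands the job in, once; it reports no verdict.
Trained networks look in the newest picture that a camera, given by its name, has taken for a name from the list of things; names that differ only in an ending like _2 or _b are one class to them, and where a whole thing is asked for, a point or a joint stands for the part that bears it (a point fixed in the world has none). Each returns a list of dicts, best first, with "confidence" (0 to 1); they miss things now and then, are a little off and sometimes report something else, mostly with a low value. They report only what shows in the picture. A call takes as long as a camera call.
- look_for(camera, label): "rect" ([centre column, centre row, width, height] in pixels, round what is visible of it).
The state is a dict: "time_s": time; "joints": joint angles; "qvel": joint speeds; "joint_torque": joint torques, N m; "ee_pos": TCP position; "orientation": TCP orientation; "ft_force": force on the tool from outside, world axes, zero at the start; "torque": the same for the moment, N m; "grip_width": opening from 0.0 (shut) to 1.0 (fully open).
Only numpy, scipy, OpenCV 4.12 (cv2) and the standard library are available. Lean on these libraries where they do the work, as an engineer would, in place of code of your own. Each camera call takes 0.05 s, during which the arm holds its last target. There are 200 camera calls.

## Working session

There is one attempt and no reset: what is moved stays moved. The work goes in short steps, Python scripts to look and compute and a tool call to move; the robot and the scene stay as the last step left them, time stands still between calls to the robot, and variables do not carry over. Pictures are saved under pics/ and viewed, about 8 in all and at most 12, crops included, and the job is handed in when it is done.

Besides the shell and the picture viewer there is one more tool, called by a JSON object that holds its "api" and its "payload". apply_moves: Moves the arm, as the interface text tells. Its arguments: {"type":"object","properties":{"targets":{"type":"array","items":{"type":"array","items":{"type":"number"}}},"grip_force":{"type":"number"}},"required":["targets"]}

```bash
ls; mkdir -p pics; cat > h.py <<'E'
import numpy as np, cv2
from cell import sense, read_camera, camera_params, job_done, look_for, grip_depth
def cam(name):
    p=camera_params(name)
    f=210/np.tan(np.radians(p["fov_y"])/2)
    K=np.array([[f,0,p["cx"]],[0,f,p["cy"]],[0,0,1.]]); D=np.array([p["k1"],0,0,0.])
    if name=="wrist":
        s=sense(); T=np.eye(4); T[:3,:3]=np.array(s["orientation"]); T[:3,3]=s["ee_pos"]
        M=T@np.array(p["tool_from_camera"])
    else:
        R=cv2.Rodrigues(np.array(p["rvec"],float))[0]; M=np.eye(4); M[:3,:3]=R.T; M[:3,3]=-R.T@np.array(p["tvec"]).ravel()
    return K,D,M
def ray(c,px):
    K,D,M=c; n=cv2.undistortPoints(np.array(px,float).reshape(-1,1,2),K,D).reshape(-1,2)
    return M[:3,3], np.c_[n,np.ones(len(n))]@M[:3,:3].T
def on_plane(c,px,z):
    o,d=ray(c,px); return o+d*((z-o[2])/d[:,2])[:,None]
def cloud(c,depth):
    K,D,M=c; v,u=np.mgrid[:420,:560]; o,d=ray(c,np.c_[u.ravel(),v.ravel()])
    P=o+d*depth.ravel()[:,None]; P[depth.ravel()==0]=np.nan; return P.reshape(420,560,3)
E
cat > s.py <<'E'
from h import *
print(sense(), grip_depth)
for n in("scene","top"):
    im,d=read_camera(n); cv2.imwrite(f"pics/{n}.png",im); np.savez(f"{n}.npz",im=im,d=d)
    c=cam(n); print(n,c[2][:3,3])
    P=cloud(c,d)
    for l in ("scanner","dock","label_card","tester","slide_handle","slide_pointer","mark","bin","wrench","phone"):
        for r in look_for(n,l)[:2]:
            u,v=np.round(r["rect"][:2]).astype(int); print(l,np.round(r["rect"],1),round(r["confidence"],2),np.round(P[v,u],3))
E
python3 s.py
```

```text
pics
{'time_s': 0.0, 'joints': array([68.79985872, 19.13186264,  2.28498285, 84.00851874, -0.76759589,
       76.966811  , -3.35155858]), 'qvel': array([ 0.08934813, -0.04372898, -0.00182294, -0.04722621, -0.01741503,
       -0.00637496, -0.05700344]), 'joint_torque': array([ 1.09430221e-03, -6.56371450e+01,  1.33610364e+00, -4.03811038e+01,
       -5.95841766e-02,  4.46347799e-02,  1.44300820e-04]), 'ee_pos': array([ 0.17372934, -0.62587851,  0.2216799 ]), 'orientation': array([[ 2.67496410e-01, -9.63558706e-01, -5.38218200e-04],
       [-9.63557527e-01, -2.67496927e-01,  1.51191453e-03],
       [-1.60079012e-03,  1.14172489e-04, -9.99998712e-01]]), 'ft_force': array([-0.26934358,  0.22725802, -0.25714867]), 'torque': array([-0.03016391,  0.0080023 ,  0.00526785]), 'grip_width': 0.9970768942410672} 0.0187
scene [ 0.96629108 -0.43296081  0.96561377]
scanner [312.6 169.   50.1  56.4] 0.79 [0.542 0.241 0.119]
dock [299.9 192.8  41.2  27.5] 0.63 [0.515 0.229 0.024]
label_card [250.  236.4  37.8  42.6] 0.74 [0.492 0.055 0.015]
tester [178.2 352.9 172.2 132.5] 0.62 [ 0.555 -0.257  0.012]

[... 542 characters left out ...]
.2  28.8  55.3] 0.85 [0.54  0.247 0.121]
dock [230.8 237.   42.5  41.4] 0.79 [0.489 0.232 0.142]
label_card [300.4 240.   43.9  36.2] 0.69 [0.478 0.06  0.012]
tester [421.  213.5  69.7 119.3] 0.57 [ 0.54  -0.265  0.041]
slide_handle [419.8 214.4  29.3  40.1] 0.97 [ 0.54  -0.263  0.036]
slide_pointer [420.8 214.2  23.7  42.5] 0.94 [ 0.54  -0.265  0.041]
mark [395.8 248.1   9.6   8. ] 0.61 [ 0.45  -0.2    0.018]
mark [419.6 215.1  31.2  41.9] 0.44 [ 0.539 -0.269  0.014]
bin [164.4 166.9  66.1  67.1] 0.91 [0.691 0.436 0.002]
bin [393.7 248.6   4.4   2.7] 0.35 [ 0.448 -0.195  0.016]
wrench [215.6 280.4  15.   62.4] 0.85 [0.374 0.292 0.012]
phone [289.4 141.   40.6  58. ] 0.96 [0.754 0.084 0.005]
```

```bash
python3 -c "
import cv2
a=cv2.imread('pics/top.png')[120:300,150:470];cv2.imwrite('pics/top_c.png',cv2.resize(a,None,fx=2.5,fy=2.5,interpolation=2))
a=cv2.imread('pics/scene.png');cv2.imwrite('pics/scene_c.png',cv2.resize(a,(800,600),interpolation=2))"
```

```text
(no output)
```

View pics/top_c.png

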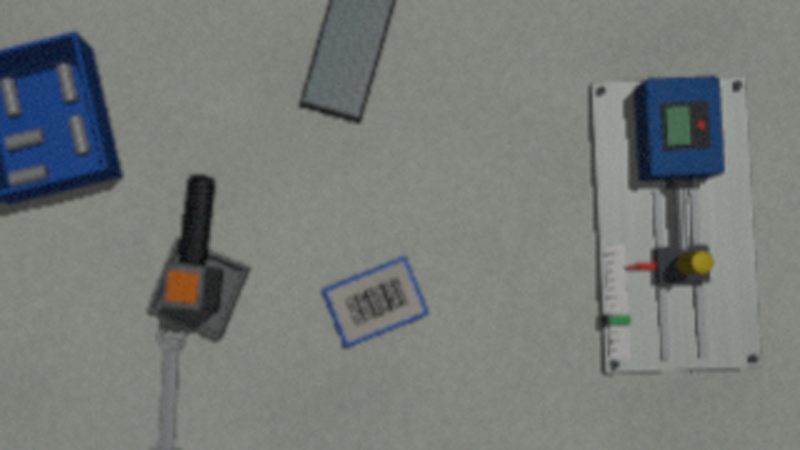

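View pics/scene_c.png

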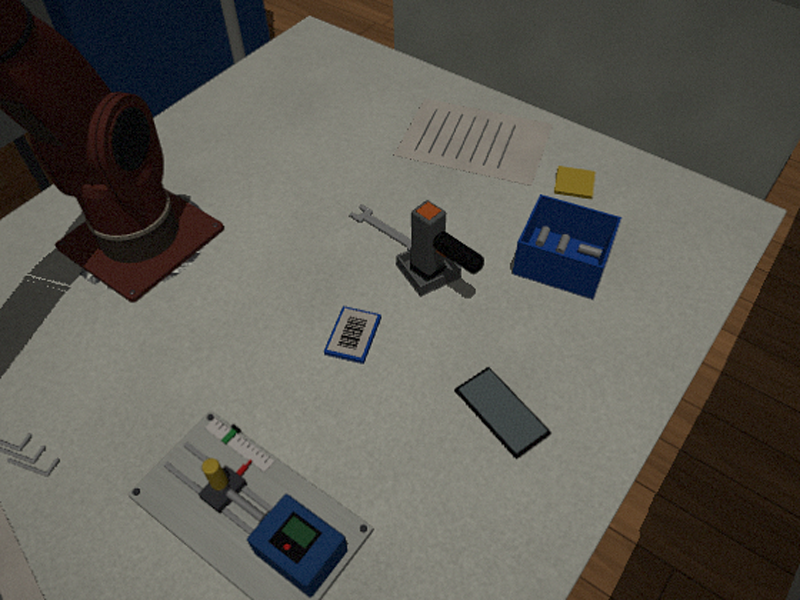

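The top view shows the scanner in its tray (orange patch near px 224,234, handle pointing roughly +x world). The card is near px 300,240. The tester is on the right, with its yellow handle near px 430,225 and the green mark near px 397,248, nearer the robot. The scene view agrees, and nothing blocks the tools.

```bash
cat > m.py <<'E'
from h import *
def seg(im,lo,hi,roi):
    hsv=cv2.cvtColor(im,cv2.COLOR_BGR2HSV); m=cv2.inRange(hsv,lo,hi); k=np.zeros_like(m); x0,y0,x1,y1=roi; k[y0:y1,x0:x1]=m[y0:y1,x0:x1]
    n,l,s,c=cv2.connectedComponentsWithStats(k); i=1+np.argmax(s[1:,4]); v,u=np.nonzero(l==i); return np.c_[u,v].astype(float)
def rect(P): 
    (c,s,a)=cv2.minAreaRect((P[:,:2]*1000).astype(np.float32)); return np.round(c,1),np.round(s,1),round(a,1)
COL={"orange":((5,140,100),(15,255,255)),"yellow":((20,120,60),(35,255,255)),"green":((50,120,40),(80,255,255)),"red":((0,140,80),(4,255,255)),"blue":((100,120,50),(125,255,255))}
if __name__=="__main__":
  for n,R in (("top",dict(s=(200,215,250,260),c=(275,215,325,265),y=(415,210,445,240),m=(385,240,410,255),p=(395,215,420,235),h=(400,145,445,195))),
            ("scene",dict(s=(280,130,330,170),c=(220,205,275,260),y=(130,310,175,350),m=(145,290,180,320),p=(160,310,185,340),h=(165,335,260,420)))):
    z=np.load(n+".npz"); im=z["im"]; c=cam(n)
    for nm,col,h in (("s","orange",.155),("c","blue",.012),("y","yellow",.105),("m","green",.015),("p","red",.022),("h","blue",.07)):
        try:
            u=seg(im,*COL[col],R[nm]); P=on_plane(c,u,h); print(n,nm,len(u),u.mean(0).round(1),"mean",(P.mean(0)*1000).round(1),rect(P))
        except Exception as e: print(n,nm,e)
E
python3 m.py
python3 - <<'E'
import sys; sys.path.insert(0,'.')
from h import *
z=np.load('top.npz'); P=cloud(cam("top"),z["d"])
def box(x0,x1,y0,y1,z0,z1):
    Q=P.reshape(-1,3); k=((Q>[x0,y0,z0])&(Q<[x1,y1,z1])).all(1); Q=Q[k]; print(len(Q),(Q.mean(0)*1000).round(1),[ (np.round(a,1)) for a in cv2.minAreaRect((Q[:,:2]*1000).astype(np.float32))])
box(.4,.65,.15,.35,.145,.17)   # head top
box(.5,.7,.15,.35,.08,.13)     # handle
box(.4,.62,.0,.13,.009,.02)  # card
box(.3,.75,-.4,-.15,.009,.02)  # plate
box(.5,.75,-.4,-.15,.063,.08)  # housing
box(.4,.7,-.4,-.15,.095,.11)  # yellow
E
```

```text
top s 142 [222.6 234.3] mean [496.1 251.3 155. ] (array([497. , 251.5]), array([27. , 29.5]), 89.1)
top c 12 [281.  240.6] mean [477.7 112.1  12. ] (array([476.7, 111.8]), array([29.4,  2.6]), 17.2)
top y 72 [429.8 224.6] mean [ 509.6 -268.3  105. ] (array([ 509.1, -268.2]), array([23.1, 21.7]), 43.1)
top m 14 [397.  247.5] mean [ 451.7 -203.1   15. ] (array([ 451.7, -203.1]), array([16.3,  2.7]), 88.7)
top p 16 [408.8 226.2] mean [ 508.6 -235.4   22. ] (array([ 509.3, -234.8]), array([19. ,  5.4]), 88.7)
top h 794 [422.6 170.7] mean [ 652.6 -265.4   70. ] (array([ 653.2, -266.3]), array([103.3,  77.7]), 0.9)
scene s 110 [299.6 147.1] mean [494.8 252.4 155. ] (array([494.4, 252.6]), array([29.4, 29.3]), 82.4)
scene c 202 [246.1 239.7] mean [489.1  43.7  12. ] (array([478.1,  58.1]), array([ 69.6, 100.9]), 20.7)
scene y 220 [149.1 331.3] mean [ 520.4 -276.   105. ] (array([ 521.8, -275.7]), array([21.1, 48.3]), 68.6)
scene m 41 [160.4 304.7] mean [ 448.7 -201.5   15. ] (array([ 449.5, -201.5]), array([23.2,  8.7]), 89.5)
scene p 30 [170.  327.2] mean [ 506.3 -228.4   22. ] (array([ 506. , -226.6]), array([26.1,  6.6]), 87.9)
scene h 1572 [206.8 378.3] mean [ 656.7 -271.2   70. ] (array([ 654.1, -269.9]), array([103.7,  78.7]), 0.9)
316 [495.2 251.5 154.1] [array([495.3, 252.4]), array([42.5, 45.8]), np.float64(83.0)]
467 [568.1 250.3 114.3] [array([600.1, 276.8]), array([209.6,  80.5]), np.float64(41.1)]
823 [476.2  62.2  12.5] [array([476.5,  61.9]), array([69.9, 99.3]), np.float64(20.6)]
5003 [ 529.9 -266.4   14. ] [array([ 561.3, -273.5]), array([184.6, 339.6]), np.float64(89.7)]
1221 [ 651.5 -266.9   69.7] [array([ 604.5, -268.6]), array([205.2,  82.3]), np.float64(1.0)]
68 [ 508.4 -268.7  104.2] [array([ 508.5, -269.4]), array([21.4, 20.4]), np.float64(87.9)]
```

```bash
cat > to.py <<'E'
import sys; from h import *
from scipy.spatial.transform import Rotation as Ro
s=sense(); R=np.array(s["orientation"]); p=np.array(s["ee_pos"])
print("t",round(s["time_s"],2),"p",p.round(4),"yaw",np.degrees(np.arctan2(R[1,0],R[0,0])).round(2),"tilt",R[2,:2].round(4),"w",round(s["grip_width"],3),"F",np.round(s["ft_force"],1))
a=list(map(float,sys.argv[1:]))
for i in range(0,len(a),4):
    y=np.radians(a[i+3]); T=np.array([[np.cos(y),np.sin(y),0],[np.sin(y),-np.cos(y),0],[0,0,-1]])
    print((R.T@(np.array(a[i:i+3])-p)).round(4), Ro.from_matrix(R.T@T).as_rotvec().round(4))
E
python3 to.py .42 -.25 .26 0
```

```text
t 1.1 p [ 0.1738 -0.6263  0.2226] yaw -74.49 tilt [-0. -0.] w 1.005 F [-0.5  0.7 -0.4]
[-0.2968 -0.3378 -0.0374] [-0.      0.     -1.3001]
```

{"api": "apply_moves", "payload": {"targets": [[-0.037, -0.042, -0.005, 0, 0, -0.16, 1], [-0.075, -0.085, -0.01, 0, 0, -0.33, 1], [-0.112, -0.127, -0.015, 0, 0, -0.5, 1], [-0.15, -0.17, -0.02, 0, 0, -0.66, 1], [-0.187, -0.212, -0.025, 0, 0, -0.83, 1], [-0.225, -0.255, -0.03, 0, 0, -1.0, 1], [-0.262, -0.297, -0.035, 0, 0, -1.15, 1], [-0.297, -0.338, -0.037, 0, 0, -1.3, 1]]}}

```text
time_s: 2.1
ee_pos: [0.421, -0.2481, 0.2602]
orientation: [[1.0, 0.005, 0.001], [0.005, -1.0, -0.001], [0.001, 0.001, -1.0]]
ft_force: [1.3, 0.1, -0.3]
grip_width: 1.003
```

```bash
python3 to.py .4955 .252 .26 83
```

```text
t 2.1 p [ 0.421  -0.2481  0.2602] yaw 0.28 tilt [0.001  0.0009] w 1.003 F [ 1.3  0.1 -0.3]
[ 7.700e-02 -4.997e-01 -1.000e-04] [ 1.4000e-03 -1.0000e-04 -1.4437e+00]
```

{"api": "apply_moves", "payload": {"targets": [[0.009, -0.06, 0, 0, 0, -0.18, 1], [0.018, -0.12, 0, 0, 0, -0.36, 1], [0.028, -0.18, 0, 0, 0, -0.54, 1], [0.038, -0.243, 0, 0, 0, -0.72, 1], [0.048, -0.305, 0, 0, 0, -0.9, 1], [0.058, -0.367, 0, 0, 0, -1.08, 1], [0.067, -0.43, 0, 0, 0, -1.26, 1], [0.077, -0.49, 0, 0, 0, -1.444, 1]]}}

```text
time_s: 3.1
ee_pos: [0.4956, 0.2427, 0.2603]
orientation: [[0.116, 0.993, 0.002], [0.993, -0.116, -0.001], [-0.001, 0.002, -1.0]]
ft_force: [0.6, -0.7, -1.2]
grip_width: 1.001
```

```bash
cat > w.py <<'E'
import sys; from m import *
c=cam("wrist"); im,d=read_camera("wrist"); n=sys.argv[1]; cv2.imwrite(f"pics/{n}.png",im); np.savez(n+".npz",im=im,d=d)
P=cloud(c,d); Q=P.reshape(-1,3)
k=(Q[:,2]>.145)&(Q[:,2]<.17)&(abs(Q[:,0]-.495)<.06)&(abs(Q[:,1]-.25)<.06); print(k.sum(), rect(Q[k]) if k.sum()>5 else "")
try:
    u=seg(im,*COL["orange"],(0,0,560,420)); print("orange",len(u),u.mean(0),rect(on_plane(c,u,.155)))
except Exception as e: print(e)
E
python3 w.py w1; python3 to.py .4955 .252 .26 83 .4955 .252 .117 83
```

```text
2987 (array([495.5, 251.2]), array([41.8, 46.6]), 82.8)
orange 1355 [294.6804428  211.82509225] (array([496. , 253.2]), array([29.8, 29.2]), 83.4)
t 3.15 p [0.4942 0.2513 0.2599] yaw 84.27 tilt [0.0047 0.0006] w 1.002 F [-3.9  2.7  0.6]
[ 0.0009  0.0012 -0.0001] [ 0.0005 -0.0047  0.0221]
[0.0002 0.0012 0.1429] [ 0.0005 -0.0047  0.0221]
```

View pics/w1.png

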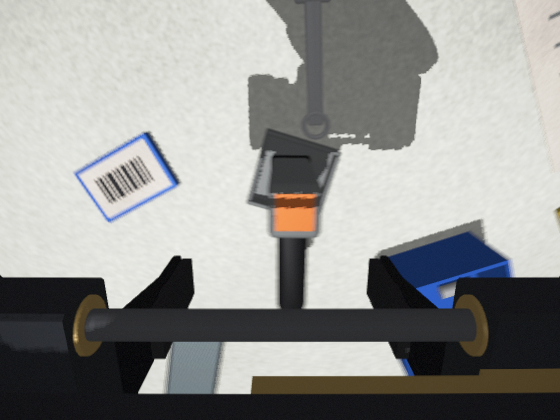

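The wrist picture shows the scanner top (orange patch near px 295,212) between the open fingers, with the handle toward the gripper body. The measured pose agrees with the overhead cameras at (0.4955, 0.252) and 83°. Descending now.

{"api": "apply_moves", "payload": {"targets": [[0.0, 0.001, 0.015, 0, -0.004, 0.02, 1], [0.0, 0.001, 0.04, 0, -0.004, 0.022, 1], [0.0, 0.001, 0.07, 0, -0.004, 0.022, 1], [0.0, 0.001, 0.1, 0, -0.004, 0.022, 1], [0.0, 0.001, 0.125, 0, -0.004, 0.022, 1], [0.0, 0.001, 0.138, 0, -0.004, 0.022, 1], [0.0, 0.001, 0.143, 0, -0.004, 0.022, 1], [0.0, 0.001, 0.143, 0, -0.004, 0.022, 1]]}}

```text
time_s: 4.15
ee_pos: [0.4956, 0.2517, 0.1172]
orientation: [[0.122, 0.992, 0.001], [0.992, -0.122, 0.001], [0.001, 0.001, -1.0]]
ft_force: [0.1, -0.1, -0.2]
grip_width: 0.999
```

```bash
python3 to.py .4955 .252 .117 83
```

```text
t 4.15 p [0.4956 0.2517 0.1172] yaw 82.97 tilt [0.0008 0.001 ] w 0.999 F [ 0.1 -0.1 -0.2]
[ 0.0003 -0.0001  0.0002] [ 0.001  -0.0008 -0.0005]
```

{"api": "apply_moves", "payload": {"targets": [[0, 0, 0, 0, 0, 0, 0.6], [0, 0, 0, 0, 0, 0, 0.3], [0, 0, 0, 0, 0, 0, 0.0], [0, 0, 0, 0, 0, 0, -0.3], [0, 0, 0, 0, 0, 0, -1], [0, 0, 0, 0, 0, 0, -1], [0, 0, 0, 0, 0, 0, -1], [0, 0, 0, 0, 0, 0, -1]], "grip_force": 40}}

```text
time_s: 5.15
ee_pos: [0.4956, 0.2517, 0.1172]
orientation: [[0.122, 0.992, 0.001], [0.992, -0.122, 0.001], [0.001, 0.001, -1.0]]
ft_force: [0.2, -0.1, -0.7]
grip_width: 0.482
```

```bash
python3 to.py .4955 .252 .206 83
```

```text
t 5.15 p [0.4956 0.2517 0.1172] yaw 82.97 tilt [0.0008 0.001 ] w 0.482 F [ 0.2 -0.1 -0.7]
[ 0.0004 -0.     -0.0888] [ 0.001  -0.0008 -0.0005]
```

{"api": "apply_moves", "payload": {"targets": [[0, 0, -0.005, 0, 0, 0, -1], [0, 0, -0.015, 0, 0, 0, -1], [0, 0, -0.03, 0, 0, 0, -1], [0, 0, -0.05, 0, 0, 0, -1], [0, 0, -0.07, 0, 0, 0, -1], [0, 0, -0.082, 0, 0, 0, -1], [0, 0, -0.087, 0, 0, 0, -1], [0, 0, -0.087, 0, 0, 0, -1]]}}

```text
time_s: 6.15
ee_pos: [0.4955, 0.2516, 0.2042]
orientation: [[0.122, 0.992, 0.001], [0.992, -0.122, 0.001], [0.001, 0.001, -1.0]]
ft_force: [-0.5, -0.3, -2.8]
grip_width: 0.476
```

```bash
python3 to.py .4765 .0617 .204 83
```

```text
t 6.15 p [0.4955 0.2516 0.2042] yaw 82.96 tilt [0.0008 0.0011] w 0.476 F [-0.5 -0.3 -2.8]
[-1.908e-01  4.400e-03  1.000e-04] [ 0.0011 -0.0008 -0.0006]
```

Lifted; Fz −2.8 N matches its weight. Moving over the card.

{"api": "apply_moves", "payload": {"targets": [[-0.01, 0, 0, 0, 0, 0, -1], [-0.035, 0.001, 0, 0, 0, 0, -1], [-0.075, 0.002, 0, 0, 0, 0, -1], [-0.115, 0.003, 0, 0, 0, 0, -1], [-0.155, 0.004, 0, 0, 0, 0, -1], [-0.18, 0.0044, 0, 0, 0, 0, -1], [-0.189, 0.0044, 0, 0, 0, 0, -1], [-0.191, 0.0044, 0, 0, 0, 0, -1]]}}

```text
time_s: 7.15
ee_pos: [0.4763, 0.0614, 0.2039]
orientation: [[0.123, 0.992, 0.001], [0.992, -0.123, 0.001], [0.001, 0.001, -1.0]]
ft_force: [-0.4, 0.2, -2.6]
grip_width: 0.479
```

```bash
cat > w2.py <<'E'
from m import *
for n,roi in (("top",(270,200,340,280)),("scene",(200,130,330,260))):
    im,d=read_camera(n); c=cam(n); cv2.imwrite(f"pics/{n}2.png",cv2.resize(im[100:330,150:400],None,fx=2.4,fy=2.4))
    Q=cloud(c,d).reshape(-1,3)
    # visible head below the gripper
    for z0,z1 in((.095,.13),(.13,.17),(.19,.225)):
        k=(Q[:,2]>z0)&(Q[:,2]<z1)&(abs(Q[:,0]-.5)<.1)&(abs(Q[:,1]-.06)<.06); print(n,z0,k.sum(),(Q[k].mean(0)*1000).round(1) if k.sum() else "", Q[k].min(0).round(3) if k.sum() else "")
E
python3 w2.py;python3 to.py .4765 .0617 .204 83
```

```text
top 0.095 0  
top 0.13 0  
top 0.19 224 [567.1  50.9 204.6] [0.543 0.035 0.196]
scene 0.095 241 [488.3  49.3 113.9] [0.452 0.036 0.097]
scene 0.13 242 [485.3  44.5 149.6] [0.453 0.036 0.13 ]
scene 0.19 826 [532.7  47.  205.7] [0.459 0.03  0.19 ]
t 7.25 p [0.4764 0.0623 0.204 ] yaw 83.03 tilt [0.0011 0.0008] w 0.479 F [-0.1 -0.  -2.1]
[-0.0006  0.0002 -0.0001] [ 0.0008 -0.0011  0.0004]
```

View pics/scene2.png

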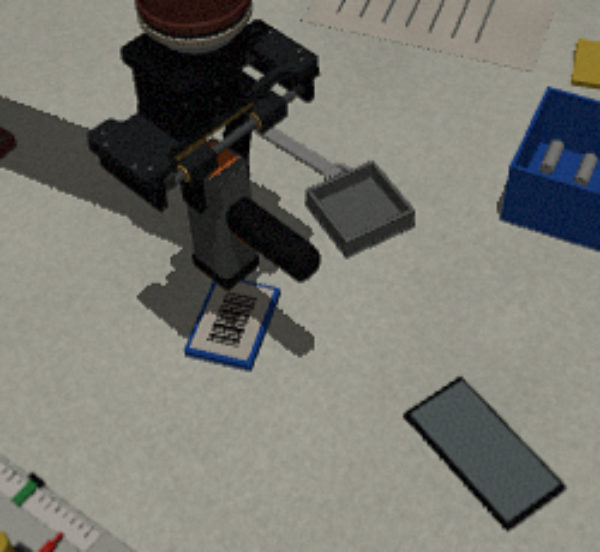

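The scene picture shows the scanner vertical in the jaws (head near crop px 220,215), nose above the card, and the tray empty. I'll hold it there.

{"api": "apply_moves", "payload": {"targets": [[0, 0, 0, 0, 0, 0, -1], [0, 0, 0, 0, 0, 0, -1], [0, 0, 0, 0, 0, 0, -1], [0, 0, 0, 0, 0, 0, -1], [0, 0, 0, 0, 0, 0, -1], [0, 0, 0, 0, 0, 0, -1], [0, 0, 0, 0, 0, 0, -1], [0, 0, 0, 0, 0, 0, -1]]}}

```text
time_s: 8.25
ee_pos: [0.4764, 0.0623, 0.204]
orientation: [[0.121, 0.993, 0.001], [0.993, -0.121, 0.001], [0.001, 0.001, -1.0]]
ft_force: [-0.2, -0.4, -3.1]
grip_width: 0.48
```

{"api": "apply_moves", "payload": {"targets": [[0, 0, 0, 0, 0, 0, -1], [0, 0, 0, 0, 0, 0, -1], [0, 0, 0, 0, 0, 0, -1], [0, 0, 0, 0, 0, 0, -1], [0, 0, 0, 0, 0, 0, -1], [0, 0, 0, 0, 0, 0, -1], [0, 0, 0, 0, 0, 0, -1], [0, 0, 0, 0, 0, 0, -1]]}}

```text
time_s: 9.25
ee_pos: [0.4764, 0.0623, 0.204]
orientation: [[0.121, 0.993, 0.001], [0.993, -0.121, 0.001], [0.001, 0.001, -1.0]]
ft_force: [0.3, -0.2, -1.4]
grip_width: 0.482
```

```bash
cat > dock.py <<'E'
from m import *
for n in("top","scene"):
    im,d=read_camera(n); Q=cloud(cam(n),d).reshape(-1,3)
    k=(Q[:,2]>.022)&(Q[:,2]<.034)&(abs(Q[:,0]-.49)<.09)&(abs(Q[:,1]-.24)<.08); print(n,k.sum(),rect(Q[k]))
E
python3 dock.py; python3 to.py .4955 .2517 .204 83
```

```text
top 222 (array([495.7, 255. ]), array([86.3, 86. ]), 66.8)
scene 297 (array([496.6, 252.8]), array([88.3, 90. ]), 67.2)
t 9.35 p [0.4764 0.0623 0.204 ] yaw 83.02 tilt [0.0011 0.0009] w 0.476 F [-0.4 -0.3 -1.7]
[ 0.1903 -0.004   0.0002] [ 0.0009 -0.0011  0.0004]
```

{"api": "apply_moves", "payload": {"targets": [[0, 0, 0, 0, 0, 0, -1], [0, 0, 0, 0, 0, 0, -1], [0.01, 0, 0, 0, 0, 0, -1], [0.04, -0.001, 0, 0, 0, 0, -1], [0.085, -0.002, 0, 0, 0, 0, -1], [0.13, -0.003, 0, 0, 0, 0, -1], [0.17, -0.004, 0, 0, 0, 0, -1], [0.191, -0.004, 0, 0, 0, 0, -1]]}}

```text
time_s: 10.35
ee_pos: [0.4949, 0.2558, 0.2043]
orientation: [[0.119, 0.993, 0.001], [0.993, -0.119, 0.003], [0.003, 0.0, -1.0]]
ft_force: [0.5, 0.2, -1.8]
grip_width: 0.482
```

{"api": "apply_moves", "payload": {"targets": [[0, 0, 0, 0, 0, 0, -1], [0, 0, 0.002, 0, 0, 0, -1], [0, 0, 0.015, 0, 0, 0, -1], [0, 0, 0.032, 0, 0, 0, -1], [0, 0, 0.05, 0, 0, 0, -1], [0, 0, 0.065, 0, 0, 0, -1], [0, 0, 0.076, 0, 0, 0, -1], [0, 0, 0.08, 0, 0, 0, -1]]}}

```text
time_s: 11.35
ee_pos: [0.4947, 0.256, 0.1235]
orientation: [[0.119, 0.993, -0.0], [0.993, -0.119, 0.003], [0.002, -0.001, -1.0]]
ft_force: [-1.0, 0.4, -2.2]
grip_width: 0.482
```

```bash
python3 to.py .4955 .252 .117 83
```

```text
t 11.35 p [0.4947 0.256  0.1235] yaw 83.19 tilt [ 0.0025 -0.0005] w 0.482 F [-1.   0.4 -2.2]
[-0.0039  0.0012  0.0064] [-0.0005 -0.0025  0.0034]
```

{"api": "apply_moves", "payload": {"targets": [[-0.002, 0.001, 0.0, 0, -0.002, 0, -1], [-0.003, 0.001, 0.002, 0, -0.002, 0, -1], [-0.003, 0.001, 0.003, 0, -0.002, 0, -1], [-0.003, 0.001, 0.004, 0, -0.002, 0, -1], [-0.003, 0.001, 0.005, 0, -0.002, 0, -1], [-0.003, 0.001, 0.006, 0, -0.002, 0, -1], [-0.003, 0.001, 0.0065, 0, -0.002, 0, -1], [-0.003, 0.001, 0.0065, 0, -0.002, 0, -1]]}}

```text
time_s: 12.35
ee_pos: [0.4954, 0.2529, 0.1172]
orientation: [[0.118, 0.993, -0.0], [0.993, -0.118, 0.0], [0.0, -0.0, -1.0]]
ft_force: [-1.6, -0.4, 2.0]
grip_width: 0.476
```

Contact with the tray floor (Fz went from −2 to +2). Releasing.

{"api": "apply_moves", "payload": {"targets": [[0, 0, 0, 0, 0, 0, 0.0], [0, 0, 0, 0, 0, 0, 0.2], [0, 0, 0, 0, 0, 0, 0.5], [0, 0, 0, 0, 0, 0, 0.8], [0, 0, 0, 0, 0, 0, 1], [0, 0, 0, 0, 0, 0, 1], [0, 0, -0.005, 0, 0, 0, 1], [0, 0, -0.02, 0, 0, 0, 1]]}}

```text
time_s: 13.35
ee_pos: [0.495, 0.2527, 0.1374]
orientation: [[0.118, 0.993, -0.001], [0.993, -0.118, 0.0], [-0.0, -0.001, -1.0]]
ft_force: [1.3, 0.2, 1.0]
grip_width: 0.999
```

{"api": "apply_moves", "payload": {"targets": [[0, 0, -0.02, 0, 0, 0, 1], [0, 0, -0.04, 0, 0, 0, 1], [0, 0, -0.06, 0, 0, 0, 1], [0, 0, -0.08, 0, 0, 0, 1], [0, 0, -0.1, 0, 0, 0, 1], [0, 0, -0.12, 0, 0, 0, 1], [0, 0, -0.13, 0, 0, 0, 1], [0, 0, -0.13, 0, 0, 0, 1]]}}

```text
time_s: 14.35
ee_pos: [0.4954, 0.2528, 0.268]
orientation: [[0.118, 0.993, -0.001], [0.993, -0.118, 0.0], [0.0, -0.001, -1.0]]
ft_force: [0.2, -0.1, -0.0]
grip_width: 1.001
```

```bash
python3 w.py w2; python3 to.py .43 -.10 .265 0
```

```text
2846 (array([494.9, 252.1]), array([42.1, 46. ]), 83.1)
orange 1341 [280.0857569 210.4601044] (array([495.3, 251.7]), array([30.4, 29.1]), 83.2)
t 14.4 p [0.4952 0.2526 0.2672] yaw 83.19 tilt [-0.0002 -0.0016] w 1.002 F [1.2 0.6 0.2]
[-0.3579 -0.0229  0.0023] [-1.200e-03  1.300e-03  1.452e+00]
```

View pics/w2.png

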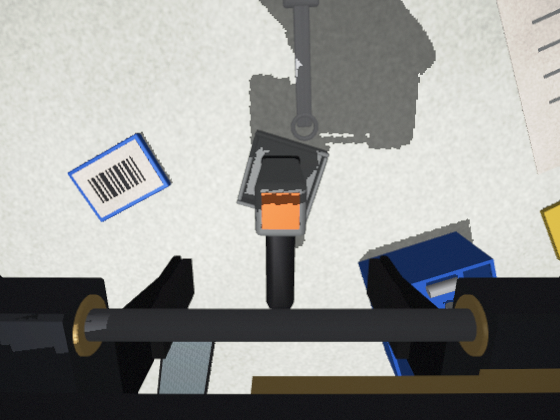

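The scanner stands upright in its tray at (0.495, 0.252), yaw 83°. Its orange patch is near px 280,210. Now to the tester.

{"api": "apply_moves", "payload": {"targets": [[-0.04, -0.002, 0, 0, 0, 0.17, 1], [-0.085, -0.005, 0, 0, 0, 0.35, 1], [-0.13, -0.008, 0, 0, 0, 0.53, 1], [-0.176, -0.011, 0, 0, 0, 0.71, 1], [-0.222, -0.014, 0, 0, 0, 0.9, 1], [-0.268, -0.017, 0, 0, 0, 1.08, 1], [-0.314, -0.02, 0, 0, 0, 1.26, 1], [-0.358, -0.023, 0, 0, 0, 1.44, 1]]}}

```text
time_s: 15.4
ee_pos: [0.429, -0.1016, 0.2665]
orientation: [[1.0, 0.006, -0.003], [0.006, -1.0, 0.0], [-0.003, -0.0, -1.0]]
ft_force: [0.5, -0.7, 0.0]
grip_width: 1.002
```

```bash
python3 to.py .5 -.2685 .24 0.8
```

```text
t 15.4 p [ 0.429  -0.1016  0.2665] yaw 0.33 tilt [-0.0027 -0.0002] w 1.002 F [ 0.5 -0.7  0. ]
[0.0701 0.1673 0.0263] [-0.0002  0.0027 -0.0082]
```

{"api": "apply_moves", "payload": {"targets": [[0.01, 0.02, 0.0, 0, 0.003, -0.008, 1], [0.025, 0.05, 0.005, 0, 0.003, -0.008, 1], [0.04, 0.085, 0.01, 0, 0.003, -0.008, 1], [0.055, 0.12, 0.018, 0, 0.003, -0.008, 1], [0.07, 0.15, 0.024, 0, 0.003, -0.008, 1], [0.079, 0.164, 0.026, 0, 0.003, -0.008, 1], [0.08, 0.167, 0.026, 0, 0.003, -0.008, 1], [0.08, 0.167, 0.026, 0, 0.003, -0.008, 1]]}}

```text
time_s: 16.4
ee_pos: [0.5101, -0.267, 0.2405]
orientation: [[1.0, 0.015, 0.0], [0.015, -1.0, 0.001], [0.0, -0.001, -1.0]]
ft_force: [0.5, 0.2, -0.3]
grip_width: 1.002
```

```bash
cat > w3.py <<'E'
import sys; from m import *
c=cam("wrist"); im,d=read_camera("wrist"); cv2.imwrite(f"pics/{sys.argv[1]}.png",im)
Q=cloud(c,d).reshape(-1,3)
for nm,h in(("yellow",.105),("green",.015),("red",.022)):
    try:
        u=seg(im,*COL[nm],(0,0,560,420)); print(nm,len(u),u.mean(0).round(1),rect(on_plane(c,u,h)))
    except Exception as e: print(nm,e)
k=(Q[:,2]>.098)&(Q[:,2]<.112)&(abs(Q[:,0]-.49)<.06)&(abs(Q[:,1]+.268)<.03); print(k.sum(), rect(Q[k]) if k.sum()>5 else "")
E
python3 w3.py w3; python3 to.py .509 -.2685 .061 0.8
```

```text
yellow 5276 [416.3 383.2] (array([ 642.4, -454. ]), array([318.6,  29.6]), 1.0)
green 215 [223.8 119.5] (array([ 450.4, -204.1]), array([ 9.3, 23.2]), 0.9)
red 140 [279.1 148.6] (array([ 508.2, -228.7]), array([ 6.3, 28.9]), 0.9)
575 (array([ 509.2, -270.5]), array([22.3, 22.8]), 77.0)
t 16.45 p [ 0.51   -0.2669  0.2407] yaw 0.89 tilt [ 0.0006 -0.0003] w 1.004 F [-1.1 -0.1 -0.3]
[-0.0011  0.0016  0.1797] [-0.0003 -0.0006  0.0016]
```

View pics/w3.png

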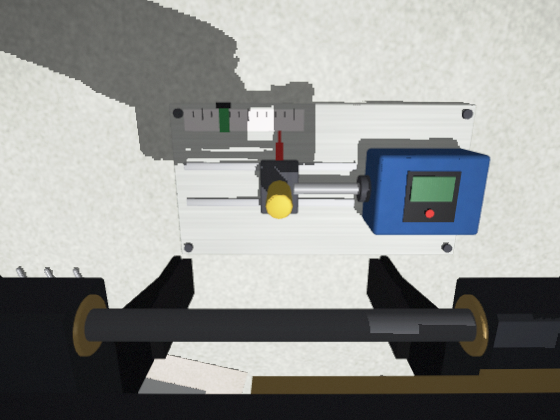

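The wrist view shows the yellow handle (px 279,206) between the fingers, red pointer at px 279,149 and green mark at px 224,120. The pull needed is about 57.5 mm. Descending onto the handle.

{"api": "apply_moves", "payload": {"targets": [[-0.001, 0.002, 0.015, 0, 0, 0, 1], [-0.001, 0.0025, 0.045, 0, 0, 0, 1], [-0.001, 0.0025, 0.08, 0, 0, 0, 1], [-0.001, 0.0025, 0.115, 0, 0, 0, 1], [-0.001, 0.0025, 0.145, 0, 0, 0, 1], [-0.001, 0.0025, 0.168, 0, 0, 0, 1], [-0.001, 0.0025, 0.178, 0, 0, 0, 1], [-0.001, 0.0025, 0.179, 0, 0, 0, 1]]}}

```text
time_s: 17.45
ee_pos: [0.5088, -0.269, 0.0614]
orientation: [[1.0, 0.016, 0.0], [0.016, -1.0, 0.001], [0.0, -0.001, -1.0]]
ft_force: [0.1, -0.4, 0.4]
grip_width: 1.0
```

{"api": "apply_moves", "payload": {"targets": [[0, 0, 0, 0, 0, 0, 0.4], [0, 0, 0, 0, 0, 0, 0.1], [0, 0, 0, 0, 0, 0, -0.2], [0, 0, 0, 0, 0, 0, -0.4], [0, 0, 0, 0, 0, 0, -1], [0, 0, 0, 0, 0, 0, -1], [0, 0, 0, 0, 0, 0, -1], [0, 0, 0, 0, 0, 0, -1]], "grip_force": 50}}

```text
time_s: 18.45
ee_pos: [0.5091, -0.269, 0.0614]
orientation: [[1.0, 0.016, 0.001], [0.016, -1.0, 0.001], [0.001, -0.001, -1.0]]
ft_force: [1.9, -0.9, -1.5]
grip_width: 0.263
```

```bash
python3 to.py .4515 -.2704 .0615 0.9
```

```text
t 18.45 p [ 0.5091 -0.269   0.0614] yaw 0.92 tilt [ 0.0007 -0.0006] w 0.263 F [ 1.9 -0.9 -1.5]
[-0.0576  0.0005 -0.0002] [-0.0006 -0.0007  0.0003]
```

{"api": "apply_moves", "payload": {"targets": [[-0.003, 0, 0, 0, 0, 0, -1], [-0.01, 0, 0, 0, 0, 0, -1], [-0.02, 0, 0, 0, 0, 0, -1], [-0.03, 0, 0, 0, 0, 0, -1], [-0.04, 0, 0, 0, 0, 0, -1], [-0.05, 0, 0, 0, 0, 0, -1], [-0.056, 0, 0, 0, 0, 0, -1], [-0.0575, 0, 0, 0, 0, 0, -1]]}}

```text
time_s: 19.45
ee_pos: [0.4532, -0.2697, 0.0614]
orientation: [[1.0, 0.017, 0.004], [0.017, -1.0, 0.0], [0.004, -0.0, -1.0]]
ft_force: [10.7, -1.5, -10.7]
grip_width: 0.261
```

{"api": "apply_moves", "payload": {"targets": [[0, 0, 0, 0, 0, 0, -1], [0, 0, 0, 0, 0, 0, -1], [0, 0, 0, 0, 0, 0, -1], [0, 0, 0, 0, 0, 0, -1], [0, 0, 0, 0, 0, 0, -1], [0, 0, 0, 0, 0, 0, -1], [0, 0, 0, 0, 0, 0, -1], [0, 0, 0, 0, 0, 0, -1]]}}

```text
time_s: 20.45
ee_pos: [0.4548, -0.2697, 0.0613]
orientation: [[1.0, 0.017, 0.007], [0.017, -1.0, -0.0], [0.007, 0.0, -1.0]]
ft_force: [9.9, -2.6, -10.6]
grip_width: 0.269
```

```bash
python3 w3.py w4; python3 to.py; cat > f.py <<'E'
from m import *
for n,roi in(("scene",(120,280,220,380)),("top",(380,225,425,265))):
    im,d=read_camera(n); c=cam(n); cv2.imwrite(f"pics/{n}4.png",im)
    for nm,h in(("green",.015),("red",.022)):
        try:
            u=seg(im,*COL[nm],roi); print(n,nm,len(u),u.mean(0).round(1),rect(on_plane(c,u,h)))
        except Exception as e: print(n,nm,e)
a=cv2.imread('pics/w4.png')[60:260,120:420]; b=cv2.imread('pics/scene4.png')[270:390,110:290]
cv2.imwrite('pics/c4.png',np.vstack([cv2.resize(a,(450,300)),cv2.resize(b,(450,300))]))
E
python3 f.py
```

```text
yellow 6583 [305.9 383.2] (array([ 460.5, -295.8]), array([157.2,  11.8]), 1.1)
green 661 [274.3 130.7] (array([ 450.7, -204.1]), array([ 8.6, 23.2]), 1.0)
red 508 [279.9 183.7] (array([ 453.9, -229.4]), array([ 7.5, 30.5]), 0.9)
2158 (array([ 454.5, -271.3]), array([45.2, 24.8]), 1.1)
t 20.5 p [ 0.4548 -0.2697  0.0613] yaw 0.99 tilt [0.0072 0.0002] w 0.264 F [10.5 -2.2 -9. ]
scene green 181 [208.8 371.5] (array([ 632.8, -249.5]), array([42.1, 25.5]), 2.0)
scene red attempt to get argmax of an empty sequence
top green 16 [397.2 247.6] (array([ 450.3, -204.5]), array([19. ,  5.4]), 88.7)
top red attempt to get argmax of an empty sequence
```

View pics/c4.png

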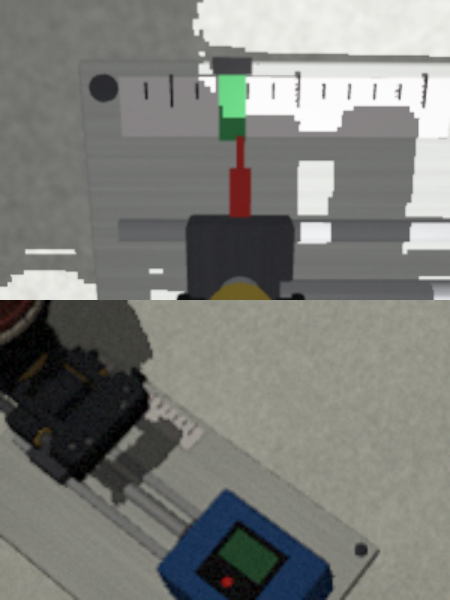

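The crop shows the pointer tip (crop px 240,140) inside the green band but about 3 mm toward the home side of its middle. The arm also sags about 1.6 mm under the spring, so I'll correct with a little extra.

{"api": "apply_moves", "payload": {"targets": [[-0.001, 0, 0, 0, 0, 0, -1], [-0.002, 0, 0, 0, 0, 0, -1], [-0.003, 0, 0, 0, 0, 0, -1], [-0.004, 0, 0, 0, 0, 0, -1], [-0.0045, 0, 0, 0, 0, 0, -1], [-0.0045, 0, 0, 0, 0, 0, -1], [-0.0045, 0, 0, 0, 0, 0, -1], [-0.0045, 0, 0, 0, 0, 0, -1]]}}

```text
time_s: 21.6
ee_pos: [0.4518, -0.2698, 0.0613]
orientation: [[1.0, 0.018, 0.01], [0.018, -1.0, -0.001], [0.01, 0.001, -1.0]]
ft_force: [10.6, -2.4, -9.1]
grip_width: 0.265
```

```bash
python3 w3.py w5; python3 to.py; python3 -c "
import cv2
cv2.imwrite('pics/c5.png',cv2.resize(cv2.imread('pics/w5.png')[80:240,180:400],(660,480)))"
```

```text
yellow 6639 [306.4 383.2] (array([ 457.9, -295.9]), array([157. ,  11.9]), 0.9)
green 652 [279.5 130.8] (array([ 450.9, -204.2]), array([ 9. , 23.2]), 0.7)
red 535 [279.4 183.8] (array([ 451.1, -229.5]), array([ 7.5, 30.5]), 0.9)
2138 (array([ 452.1, -270.8]), array([43.7, 24.5]), 1.1)
t 21.65 p [ 0.4518 -0.2698  0.0614] yaw 1.03 tilt [0.0101 0.0007] w 0.265 F [10.5 -1.9 -8.8]
```

View pics/c5.png

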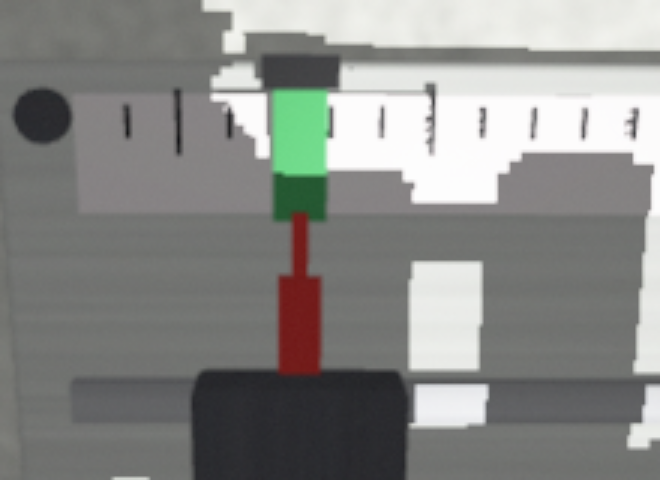

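The pointer stands in the middle of the green band (crop px 300,215, within about 0.3 mm) and the pose is steady. Handing in.

```bash
python3 -c "
from cell import *
print(job_done())"
```

```text
the job is handed in; nothing more can be done
None
```

I completed the job as asked, in order, and handed it in at about 21.7 s. The arm is still holding the spring tester's handle.

- **Scan:** I gripped the scanner by the flat sides of its head and held it upright over the middle of the barcode for about 2.4 s. The nose was about 80 mm above it, worked out from the arm's height and the known grip point. The scene picture showed the head vertical.
- **Return:** The scanner went back into its tray and I let go. The wrist camera then showed it standing at (0.495, 0.252), within 1 mm of where it began.
- **Spring tester:** I pulled the yellow handle about 57 mm with a 50 N grip. The pull first stopped about 3 mm short of the mark's middle, with the pointer still in the band. The arm gives way by about 1.6 mm under the spring, so I corrected once.
- **Last checks:** The pointer was within about 0.3 mm of the mark's middle in the wrist view, and the pose was steady at the last reading. The wrist force was about 14 N in all: 10.5 N along the spring and 9 N downward, which I did not trace. In the last pictures the gripper hid the pointer from the scene and top cameras, so only the wrist camera confirms its position.

I never moved the arm near the bin, wrench or phone, but I did not measure their positions again at the end.

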